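# Seat the mask frame on the pins of its loading stand

### The arm

A 7-joint arm with a two-finger parallel gripper is mounted at the origin on the work surface. World frame = base frame: x ahead of the robot, y to its left, z up, the work surface at z = 0. Lengths are in m, angles in rad, forces in N, time in s.
With the tool pointing down it reaches from about 0.425 to 0.925 m from the base axis. Payload 6.8 kg.
Tool frame: the origin (TCP) lies at the very end of the fingers, on their centre line; the grasp point (between the pads) lies 19 mm behind it; z points along the fingers, y is the line along which they close (so a half turn about z gives the same grasp; the last joint's range is limited). The gripper opens to 85 mm and grips with 20 to 120 N. Pads are 22 mm wide; open, the fingers measure 114 mm over their backs; the gripper's body (76 mm by 85 mm) begins 54 mm behind the grasp point. The pads swing forward as they close: fully open they stand 13 mm farther back than shut.
Start: joints at [-1.446, 0.477, 0.022, 1.555, -0.011, 1.109, -0.083], TCP at [0.156, 0.657, 0.231] pointing down, gripper open.
Joint ranges: [-2.96, 2.96], [-0.34, 2.1], [-1.41, 1.46], [0.24, 2.44], [-1.37, 4.51], [0.17, 1.92], [-2.96, 2.96]. Speed limits (rad/s): [2.39, 2.39, 3.14, 3.14, 3.14, 3.14, 3.14].

### API

Orientations are given as a rotation vector (axis times angle).
In Python, from bench import r gives the robot as it stands.
- The arm moves only by the shell command python3 -m jog 'ROWS' [FORCE]. ROWS is JSON, a list of rows, each an object of numbers: "fingers": the finger opening in m, from 0 to 0.0854; "x", "y", "z": the shift along the tool's x, y, z in m; "rx", "ry", "rz": the turn, a rotation vector about the tool's x, y, z in degrees. In form: [{"fingers": .., "x": .., "y": .., "z": .., "rx": .., "ry": .., "rz": ..}, ...]. A call has 1 to 8 rows; each row shifts and turns the commanded pose from where the row before left it, along the tool's axes as they then stand; what a row does not reach is not made up. A row lasts 1/8 s, in which the tool goes at most 62.5 mm and 10.7 degrees, less where a joint would pass 70% of its speed; a pose out of reach is approached as far as the arm can. A call is refused whole if a number of a shift passes 0.0625 or a number of a turn 10.7, either way. A call with a gripper value outside its range is refused whole. The fingers move at their own pace and stop on an object; FORCE is the grip in N (left out, the last holds). Time passes only in rows, so rows that do not move let the fingers close. It gives the time, the measured TCP pose, the force, the opening and the grip force at its end, in the units of the state.
- r.get_obs(): the state, without advancing time (a new reading comes with each control period).
- r.grab_frame(name): name is "side" or "top"; returns (picture, depth): 400x640x3 uint8, red, green, blue; 400x640 float32, m along the optical axis (not along the pixel's ray), 0 where there is no reading.
- r.get_calibration(name): a dict with "mtx" (3x3 intrinsics, pixels), "dist" ([k1, k2, p1, p2, k3] as OpenCV has them; the pictures are not rectified), "extrinsics" (4x4, takes a point from camera to world coordinates). Camera axes: x right, y down, z forward; pixel columns grow to the right and rows downward; lengths in m; the calibration is good to about 2 mm. A picture is of the moment at which its call begins. get_calibration takes no time and is no camera call.
- r.hand_in(): hands the job in; it is judged then, once.
Trained networks look in the newest picture that a camera, given by its name, has taken for a name from the list of things; names that differ only in an ending like _2 or _b are one class to them, and where a whole thing is asked for, a point or a joint stands for the part that bears it (a point fixed in the world has none). Each returns a list of dicts, best first, with "score" (0 to 1); they miss things now and then, are a little off and sometimes report something else, mostly with a low value. They report only what shows in the picture. A call takes as long as a camera call.
- r.search_frame(target, camera): "xyz" ([x, y, z] in m, in world coordinates, good to about 4 mm: the middle of the surface that is visible of it).
- r.landmark_of(target, camera): "xyz" ([x, y, z] in m, in world coordinates, good to about 4 mm: a listed point, or the origin of a listed thing).
The state is a dict: "clock": time; "joints": joint angles; "qvel": joint speeds; "tau": joint torques, N m; "tcp_pos": TCP position; "orientation": TCP orientation; "contact_force": force on the tool from outside, world axes, zero at the start; "moment": the same for the moment, N m; "grip_width": finger opening in m; "gripper_force": force on a finger pad.
Only numpy, scipy, OpenCV 4.12 (cv2) and the standard library are available. Lean on these libraries where they do the work, as an engineer would, in place of code of your own. Each camera call takes 0.05 s, during which the arm holds its last target. There are 200 camera calls.

### The job

The empty aluminium mask frame was set down askew on its black loading stand and is riding up on the two locating pins. Nudge it across with your fingertips, without lifting it, until its round hole and its slot both drop over their pins and it lies flat on the stand. Leave the wafer box, bottle, loupe and tweezers where they are, and move clear.

Things in the scene. Friction and masses are not known exactly. Their poses are not given: they have to be found in the camera images.
- stand: fixed loading stand: black plate 220 mm (x) by 280 mm (y), its top face 30 mm above the bench; origin under its centre at bench height, x away from the robot, z up. Two steel pins, 10 mm across with bullet noses, stand 7 mm above the top face at x = -55, y = +78 and -78 mm. White corner marks on the top outline the seated frame (centred and square)
- frame: loose aluminium plate, 150 mm (x) by 210 mm (y) by 8 mm, 0.5 kg, with a 100 mm round window; origin at the centre of its underside, z up. Seated, its origin lies 30 mm above the stand's, axes alike. At first it lies 16 to 28 mm too far in -x, up to 16 mm aside, turned up to 6 deg: its front (-x) rides on the pins, its back edge on the stand, tilted 4 deg, front edge 10 mm up
- frame_hole (a point): centre of the frame's round hole (12 mm across, right through) at the underside: x = -55 mm, y = +78 mm of the frame. It belongs on pin_round
- frame_slot (a point): centre of the frame's slot (12 mm in x by 20 mm in y, right through) at the underside: x = -55 mm, y = -78 mm of the frame. It belongs on pin_slot
- frame_back (a point): middle of the frame's back edge at the underside: x = +75 mm of the frame
- pin_round (a point): foot of the pin at +y of the stand, on the top face
- pin_slot (a point): foot of the pin at -y of the stand, on the top face
- wafer_box: closed round single-wafer box, black with an amber lid, 115 mm across, 16 mm high, on the bench behind the stand; origin under its centre; to be left alone
- bottle: small amber glass bottle with a black cap, 44 mm across, 85 mm tall, on the bench at the stand's -y side; origin under its centre; to be left alone
- loupe: black eye loupe, 36 mm across, 38 mm tall, on the bench at the stand's +y side; origin under its centre; to be left alone
- tweezers: steel wafer tweezers, 140 mm long (x), 15 mm wide, 7 mm high, lying on the bench at the stand's +y side; origin under their middle; to be left alone

How it is judged:
At the end, for the whole second after the job is handed in: the frame's round hole is over pin_round (within 3 mm) and its slot over pin_slot (within 4 mm), the frame lies flat on the stand (hole, slot and back edge each within 1.5 mm of the top face) and is at rest (horizontal distance between frame_hole and pin_round below 0.003 m and horizontal distance between frame_slot and pin_slot below 0.004 m and z of each of frame_hole, frame_slot, frame_back in the frame of stand below 0.0315 m and linear speed of frame below 0.02 m/s); the robot touches nothing.
It fails at once if the frame is lifted: a part of its underside rises more than about 16 mm above the stand's top face (z of any of frame_hole, frame_slot, frame_back in the frame of stand above 0.046 m).
It fails at once if the wafer box, bottle, loupe or tweezers are moved by more than 15 mm (distance of any of wafer_box, bottle, loupe, tweezers from where it was at the start of the episode above 0.015 m).
It fails at once if the bottle or loupe is tipped over (angle between any of bottle, loupe's own z axis and vertical above 0.5 rad).
It also fails if it takes over 58 s, if anything falls off the work surface, if the arm or the gripper's body presses on something with over 40 N, if the wrist force passes 120 N, or if a joint passes its speed limit or range.

## Working session

There is one attempt and no reset: what is moved stays moved. The work goes in short steps, Python scripts to look and compute and a shell command to move; the robot and the scene stay as the last step left them, time stands still between calls to the robot, and variables do not carry over. Pictures are saved under pics/ and viewed, at most 10 in all, crops included, and the job is handed in when it is done.

```bash
mkdir -p pics; cat > h.py <<'E'
from bench import r
import cv2, numpy as np
from scipy.spatial.transform import Rotation as R
def lm(names,cams=("top","side")):
    for c in cams:
        r.grab_frame(c)
        for n in names:
            d=r.landmark_of(n,c)
            print(c,n,[(np.round(q["xyz"],4).tolist(),round(q["score"],2)) for q in d[:2]])
def st():
    o=r.get_obs(); print(o["clock"],np.round(o["tcp_pos"],4),R.from_rotvec(o["orientation"]).as_matrix().round(3).tolist(),o["contact_force"],o["grip_width"])
E
python3 - <<'E'
from h import *
for c in("top","side"):
    p,d=r.grab_frame(c); cv2.imwrite(f"pics/{c}0.png",p[:,:,::-1])
lm(["stand","frame","frame_hole","frame_slot","frame_back","pin_round","pin_slot","wafer_box","bottle","loupe","tweezers"])
st()
E
```

```text
top stand [([0.5937, 0.0359, 0.0041], 0.94)]
top frame []
top frame_hole [([0.5061, 0.1137, 0.0366], 0.67)]
top frame_slot [([0.5185, -0.0469, 0.0367], 0.73)]
top frame_back [([0.6354, 0.0394, 0.0291], 0.94)]
top pin_round [([0.7651, 0.0021, -0.0041], 0.61), ([0.5382, 0.1202, 0.0288], 0.6)]
top pin_slot [([0.5305, -0.0397, 0.0303], 0.79), ([0.5379, 0.1217, 0.0313], 0.6)]
top wafer_box [([0.7626, 0.0051, -0.0059], 0.89)]
top bottle [([0.6399, -0.2192, -0.0024], 0.74), ([0.5043, 0.1152, 0.0371], 0.35)]
top loupe [([0.7256, 0.2586, -0.003], 0.6)]
top tweezers [([0.5669, 0.2756, 0.0037], 0.73), ([0.6392, -0.2194, 0.0006], 0.69)]
side stand [([0.5924, 0.0394, 0.0007], 0.57)]
side frame [([0.5612, 0.0315, 0.034], 0.68)]
side frame_hole [([0.5, 0.1101, 0.0407], 0.92), ([0.5674, 0.2756, -0.0031], 0.37)]
side frame_slot [([0.5142, -0.0445, 0.0386], 0.88)]
side frame_back [([0.6408, 0.0367, 0.0275], 0.75)]
side pin_round [([0.5413, 0.1178, 0.0261], 0.68)]
side pin_slot [([0.5293, -0.0418, 0.0302], 0.92)]
side wafer_box [([0.7699, 0.0044, 0.004], 0.74)]
side bottle [([0.6422, -0.223, -0.001], 0.96), ([0.7251, 0.2534, -0.0015], 0.22)]
side loupe [([0.7253, 0.2532, -0.0008], 0.6)]
side tweezers [([0.5691, 0.2735, -0.0037], 0.63)]
1.3 [0.1557 0.6568 0.2313] [[-0.973, 0.231, -0.0], [0.231, 0.973, 0.0], [0.0, 0.0, -1.0]] [ 0.04282361 -1.3480401   0.40093297] 0.08531535493739366
```

View pics/top0.png

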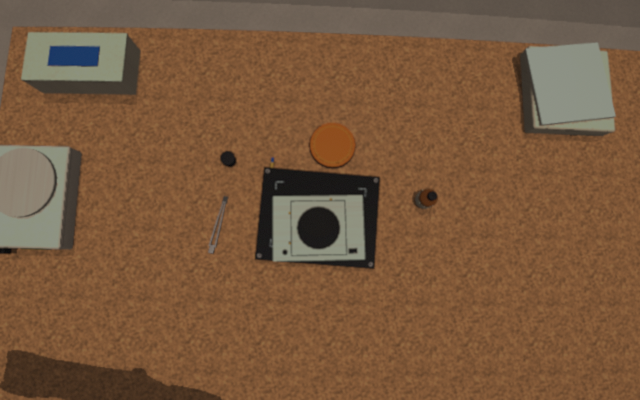

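View pics/side0.png

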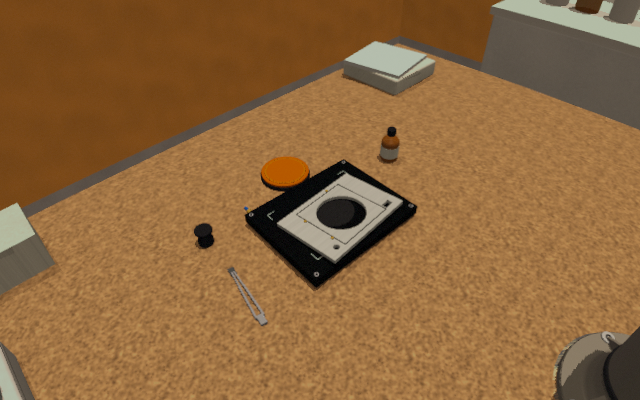

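The top view shows the frame (pixels 272–365, 195–262) low and slightly turned on the black stand (257–380, 168–268). Its hole is at about (285,252) and its slot at about (352,250). The bottle, loupe, tweezers and box are clear of it. Next I'll refine the poses from the outlines.

```bash
cat >> h.py <<'E'
def proj(c,px,z):
    k=r.get_calibration(c); u=cv2.undistortPoints(np.float64(px).reshape(-1,1,2),np.array(k["mtx"]),np.array(k["dist"])).reshape(-1,2)
    T=np.array(k["extrinsics"]); d=np.c_[u,np.ones(len(u))]@T[:3,:3].T; o=T[:3,3]
    z=np.broadcast_to(z,(len(u),)); return o+d*((z-o[2])/d[:,2])[:,None]
def rect(pts):
    q=cv2.boxPoints(cv2.minAreaRect(np.float32(pts[:,:2]*1000))); 
    e=q[1]-q[0],q[2]-q[1]; l=max(e,key=np.linalg.norm); l=l*np.sign(l[1])
    return q.mean(0).round(1),[round(float(np.linalg.norm(a)),1) for a in e],round(float(np.degrees(np.arctan2(-l[0],l[1]))),2)
def look(save=None,ztop=0.043,box=(240,150,400,290)):
    p,d=r.grab_frame("top"); S=6
    x0,y0,x1,y1=box
    g=cv2.resize(p[y0:y1,x0:x1],None,fx=S,fy=S,interpolation=cv2.INTER_CUBIC)
    if save: cv2.imwrite(save,cv2.resize(g,(800,int(800*(y1-y0)/(x1-x0))))[:600,:,::-1])
    hsv=cv2.cvtColor(g,cv2.COLOR_RGB2HSV)
    def big(m):
        cs,_=cv2.findContours(m.astype(np.uint8),cv2.RETR_EXTERNAL,cv2.CHAIN_APPROX_NONE)
        c=max(cs,key=cv2.contourArea).reshape(-1,2); return (c+.5)/S-.5+[x0,y0]
    fr=cv2.morphologyEx(((hsv[...,2]>100)&(hsv[...,1]<90)).astype(np.uint8),cv2.MORPH_OPEN,np.ones((25,25)))
    f=big(fr); print("frame",rect(proj("top",f,ztop)))
    sd=cv2.morphologyEx(((hsv[...,2]<70)|(hsv[...,1]<90)).astype(np.uint8),cv2.MORPH_OPEN,np.ones((31,31)))
    s=big(sd); print("stand",rect(proj("top",s,0.030)))
E
python3 - <<'E'
from h import *
look("pics/c1.png")
k=r.get_calibration("top");print(np.array(k["extrinsics"]).round(3).tolist())
lm(["frame_hole","frame_slot","pin_round","pin_slot","stand","frame"])
E
```

```text
frame (array([563.5,  35.3], dtype=float32), [210.8, 151.2], 2.12)
stand (array([588.6,  36. ], dtype=float32), [220.0, 277.9], -3.33)
[[0.019, -0.991, 0.131, 0.501], [-0.999, -0.025, -0.038, 0.061], [0.041, -0.13, -0.991, 1.007], [0.0, 0.0, 0.0, 1.0]]
top frame_hole [([0.5043, 0.1127, 0.039], 0.9), ([0.5912, 0.031, 0.0017], 0.62)]
top frame_slot [([0.5166, -0.0485, 0.0391], 0.91)]
top pin_round [([0.5401, 0.1204, 0.0308], 0.57), ([0.5676, 0.2761, 0.0035], 0.15)]
top pin_slot [([0.5338, -0.0391, 0.0318], 0.98)]
top stand [([0.5902, 0.0338, 0.0026], 0.97)]
top frame []
side frame_hole [([0.5016, 0.1075, 0.0415], 0.89), ([0.5938, 0.0401, -0.0029], 0.66)]
side frame_slot [([0.5115, -0.0451, 0.0378], 0.68)]
side pin_round [([0.5382, 0.114, 0.0254], 0.62)]
side pin_slot [([0.5286, -0.0424, 0.0324], 0.97)]
side stand []
side frame [([0.5612, 0.0338, 0.0352], 0.79)]
```

View pics/c1.png

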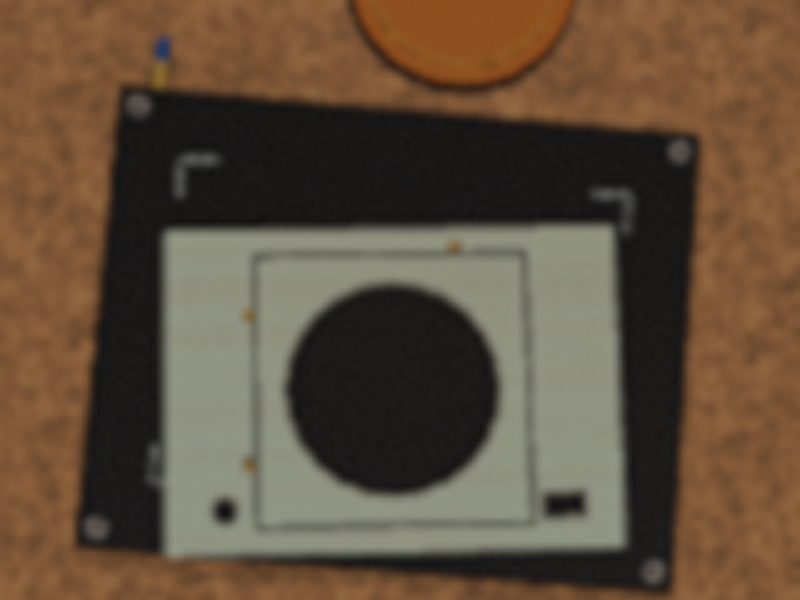

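```bash
python3 -m jog '[{"x":-0.03,"y":-0.05,"rz":-9.9},{"x":-0.03,"y":-0.05},{"x":-0.03,"y":-0.05},{"x":-0.03,"y":-0.05},{"x":-0.03,"y":-0.05},{"x":-0.03,"y":-0.05},{"x":-0.03,"y":-0.05},{"x":-0.03,"y":-0.05}]'
```

```text
validation failed for argument at $[0]...
```

```bash
python3 -m jog '[{"fingers":0.085,"x":-0.03,"y":-0.05,"z":0,"rx":0,"ry":0,"rz":-9.9},{"fingers":0.085,"x":-0.03,"y":-0.05,"z":0,"rx":0,"ry":0,"rz":0}]'
```

```text
clock: 2.3
tcp_pos: [0.1998, 0.5485, 0.231]
orientation: [-0.088, -3.14, 0.0]
contact_force: [1.0, -0.1, 0.0]
grip_width: 0.0852
gripper_force: 0.0
```

```bash
python3 -m jog '[{"fingers":0.085,"x":-0.04,"y":-0.045,"z":0,"rx":0,"ry":0,"rz":0},{"fingers":0.085,"x":-0.04,"y":-0.045,"z":0,"rx":0,"ry":0,"rz":0},{"fingers":0.085,"x":-0.04,"y":-0.045,"z":0,"rx":0,"ry":0,"rz":0},{"fingers":0.085,"x":-0.04,"y":-0.045,"z":0,"rx":0,"ry":0,"rz":0},{"fingers":0.085,"x":-0.04,"y":-0.045,"z":0,"rx":0,"ry":0,"rz":0},{"fingers":0.085,"x":-0.03,"y":-0.05,"z":0,"rx":0,"ry":0,"rz":0},{"fingers":0.085,"x":-0.02,"y":-0.05,"z":0,"rx":0,"ry":0,"rz":0},{"fingers":0.085,"x":-0.02,"y":-0.05,"z":0,"rx":0,"ry":0,"rz":0}]'
```

```text
clock: 3.3
tcp_pos: [0.4479, 0.1573, 0.2316]
orientation: [0.095, 3.139, 0.001]
contact_force: [1.0, -0.4, 0.4]
grip_width: 0.0851
gripper_force: 0.0
```

```bash
python3 -m jog '[{"fingers":0.085,"x":-0.003,"y":-0.06,"z":0.02,"rx":0,"ry":0,"rz":0},{"fingers":0.085,"x":0,"y":-0.06,"z":0.04,"rx":0,"ry":0,"rz":0},{"fingers":0.085,"x":0,"y":-0.004,"z":0.05,"rx":0,"ry":0,"rz":0},{"fingers":0.085,"x":0,"y":0,"z":0.04,"rx":0,"ry":0,"rz":0},{"fingers":0.085,"x":0,"y":0,"z":0.03,"rx":0,"ry":0,"rz":0},{"fingers":0.085,"x":0,"y":0,"z":0,"rx":0,"ry":0,"rz":0}]'; python3 - <<'E'
from h import *
p,d=r.grab_frame("side"); cv2.imwrite("pics/s2.png",cv2.resize(p[130:330,220:480],(780,600),interpolation=cv2.INTER_CUBIC)[:,:,::-1])
E
```

```text
clock: 4.05
tcp_pos: [0.442, 0.0434, 0.0555]
orientation: [-0.094, -3.136, 0.002]
contact_force: [0.6, 0.2, 0.6]
grip_width: 0.0848
gripper_force: 0.0
```

View pics/s2.png

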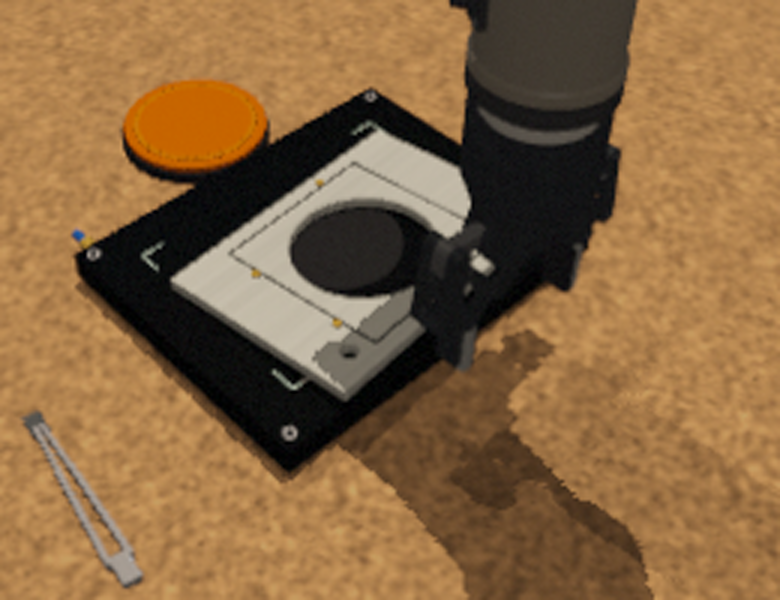

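The fingers stand open just in front of the frame's front edge. I'll touch the bench in front of the stand to find where the open tips really are.

```bash
python3 -m jog '[{"fingers":0.085,"x":0,"y":0,"z":0.03,"rx":0,"ry":0,"rz":0},{"fingers":0.085,"x":0,"y":0,"z":0.02,"rx":0,"ry":0,"rz":0},{"fingers":0.085,"x":0,"y":0,"z":0.003,"rx":0,"ry":0,"rz":0},{"fingers":0.085,"x":0,"y":0,"z":0.003,"rx":0,"ry":0,"rz":0},{"fingers":0.085,"x":0,"y":0,"z":0,"rx":0,"ry":0,"rz":0}]'
```

```text
clock: 4.72
tcp_pos: [0.4441, 0.044, 0.0017]
orientation: [0.094, 3.139, 0.001]
contact_force: [-0.2, -0.1, -0.2]
grip_width: 0.0851
gripper_force: 0.0
```

```bash
python3 -m jog '[{"fingers":0.085,"x":0,"y":0,"z":0.003,"rx":0,"ry":0,"rz":0},{"fingers":0.085,"x":0,"y":0,"z":0,"rx":0,"ry":0,"rz":0}]';python3 -m jog '[{"fingers":0.085,"x":0,"y":0,"z":0.003,"rx":0,"ry":0,"rz":0},{"fingers":0.085,"x":0,"y":0,"z":0,"rx":0,"ry":0,"rz":0}]'
```

```text
clock: 4.97
tcp_pos: [0.4434, 0.0438, -0.002]
orientation: [0.094, 3.14, 0.0]
contact_force: [-0.5, 0.4, -0.0]
grip_width: 0.0847
gripper_force: 0.0
clock: 5.22
tcp_pos: [0.4432, 0.0438, -0.0053]
orientation: [-0.094, -3.14, 0.0]
contact_force: [0.1, 0.4, -0.6]
grip_width: 0.0848
gripper_force: 0.0
```

```bash
python3 -m jog '[{"fingers":0.085,"x":0,"y":0,"z":-0.027,"rx":0,"ry":0,"rz":0},{"fingers":0.085,"x":-0.02,"y":0,"z":0,"rx":0,"ry":0,"rz":0},{"fingers":0.085,"x":-0.005,"y":0,"z":0,"rx":0,"ry":0,"rz":0},{"fingers":0.085,"x":0,"y":0,"z":0,"rx":0,"ry":0,"rz":0}]';python3 -m jog '[{"fingers":0.085,"x":-0.004,"y":0,"z":0,"rx":0,"ry":0,"rz":0},{"fingers":0.085,"x":0,"y":0,"z":0,"rx":0,"ry":0,"rz":0}]';python3 -m jog '[{"fingers":0.085,"x":-0.004,"y":0,"z":0,"rx":0,"ry":0,"rz":0},{"fingers":0.085,"x":0,"y":0,"z":0,"rx":0,"ry":0,"rz":0}]'
```

```text
clock: 5.72
tcp_pos: [0.4679, 0.0422, 0.0215]
orientation: [-0.095, -3.139, 0.0]
contact_force: [-0.8, 0.4, -0.3]
grip_width: 0.0846
gripper_force: 0.0
clock: 5.98
tcp_pos: [0.4721, 0.042, 0.0217]
orientation: [-0.094, -3.14, 0.0]
contact_force: [-0.0, 0.1, -0.8]
grip_width: 0.0851
gripper_force: 0.0
clock: 6.22
tcp_pos: [0.4761, 0.0419, 0.0217]
orientation: [-0.094, -3.139, 0.0]
contact_force: [-0.6, -0.1, -1.2]
grip_width: 0.0851
gripper_force: 0.4
```

```bash
python3 -m jog '[{"fingers":0.085,"x":-0.003,"y":0,"z":0,"rx":0,"ry":0,"rz":0},{"fingers":0.085,"x":-0.003,"y":0,"z":0,"rx":0,"ry":0,"rz":0},{"fingers":0.085,"x":0,"y":0,"z":0,"rx":0,"ry":0,"rz":0}]';python3 -m jog '[{"fingers":0.085,"x":-0.003,"y":0,"z":0,"rx":0,"ry":0,"rz":0},{"fingers":0.085,"x":-0.003,"y":0,"z":0,"rx":0,"ry":0,"rz":0},{"fingers":0.085,"x":-0.003,"y":0,"z":0,"rx":0,"ry":0,"rz":0},{"fingers":0.085,"x":0,"y":0,"z":0,"rx":0,"ry":0,"rz":0}]'; python3 - <<'E'
from h import *
look("pics/c3.png")
lm(["frame_hole","frame_slot","frame_back"])
E
```

```text
clock: 6.6
tcp_pos: [0.4828, 0.0414, 0.0219]
orientation: [0.095, 3.139, 0.0]
contact_force: [-0.8, 0.7, -0.8]
grip_width: 0.0854
gripper_force: 0.4
clock: 7.1
tcp_pos: [0.492, 0.0408, 0.022]
orientation: [0.095, 3.139, 0.0]
contact_force: [-0.4, 1.1, -1.1]
grip_width: 0.0849
gripper_force: 0.2
frame (array([579.7,  31.4], dtype=float32), [150.0, 211.5], -1.28)
stand (array([557.7,  37.8], dtype=float32), [281.3, 277.8], 86.63)
top frame_hole [([0.5251, 0.1108, 0.0364], 0.79)]
top frame_slot [([0.5236, -0.0471, 0.0394], 0.83), ([0.7252, 0.2587, -0.0041], 0.4)]
top frame_back [([0.6556, 0.0293, 0.0257], 0.96)]
side frame_hole [([0.5211, 0.1114, 0.0418], 0.6)]
side frame_slot [([0.525, -0.0447, 0.0385], 0.7)]
side frame_back [([0.6534, 0.0276, 0.0281], 0.75)]
```

View pics/c3.png

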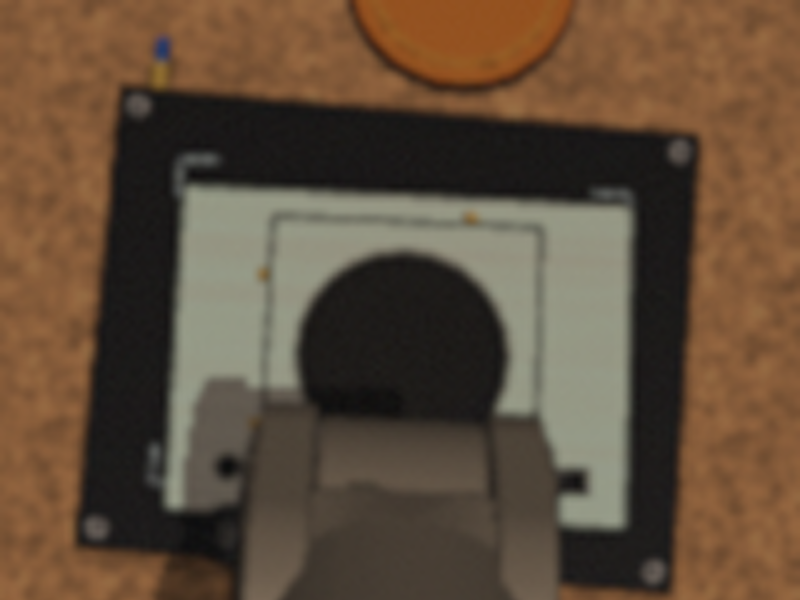

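Both fingers are nearly bearing on the edge, and the frame now sits about −8 mm in x and −5 mm in y on the stand with about 2° of turn left. I'll push 4 mm more to square it, then back off and nudge it +y from its −y side.

```bash
python3 -m jog '[{"fingers":0.085,"x":-0.002,"y":0,"z":0,"rx":0,"ry":0,"rz":0},{"fingers":0.085,"x":-0.002,"y":0,"z":0,"rx":0,"ry":0,"rz":0},{"fingers":0.085,"x":0,"y":0,"z":0,"rx":0,"ry":0,"rz":0},{"fingers":0.085,"x":0.02,"y":0,"z":0,"rx":0,"ry":0,"rz":0},{"fingers":0.085,"x":0.01,"y":0,"z":-0.06,"rx":0,"ry":0,"rz":0},{"fingers":0.0,"x":-0.02,"y":-0.05,"z":-0.04,"rx":0,"ry":0,"rz":0},{"fingers":0.0,"x":-0.05,"y":-0.06,"z":0,"rx":0,"ry":0,"rz":0},{"fingers":0.0,"x":-0.05,"y":-0.05,"z":0,"rx":0,"ry":0,"rz":0}]'; python3 - <<'E'
from h import *
look("pics/c4.png")
lm(["frame_hole","frame_slot","frame_back"])
st()
E
```

```text
clock: 8.55
tcp_pos: [0.5615, -0.1039, 0.1205]
orientation: [0.094, 3.137, 0.0]
contact_force: [1.0, 0.9, 0.3]
grip_width: 0.0315
gripper_force: 0.0
frame (array([582.9,  60. ], dtype=float32), [151.0, 152.9], -2.13)
stand (array([564.6,   5.6], dtype=float32), [263.4, 341.1], -3.41)
top frame_hole [([0.5267, 0.1123, 0.0371], 0.58)]
top frame_slot [([0.5272, -0.0492, 0.0404], 0.61)]
top frame_back [([0.655, 0.0284, 0.031], 0.85)]
side frame_hole [([0.5268, 0.1086, 0.0379], 0.92)]
side frame_slot [([0.526, -0.0432, 0.0364], 0.65)]
side frame_back [([0.6578, 0.0269, 0.0297], 0.61)]
9.0 [ 0.5592 -0.1009  0.1191] [[-0.998, 0.058, -0.0], [0.058, 0.998, 0.001], [0.0, 0.001, -1.0]] [0.30828869 0.60501644 0.68394179] -0.00014081376539320668
```

View pics/c4.png

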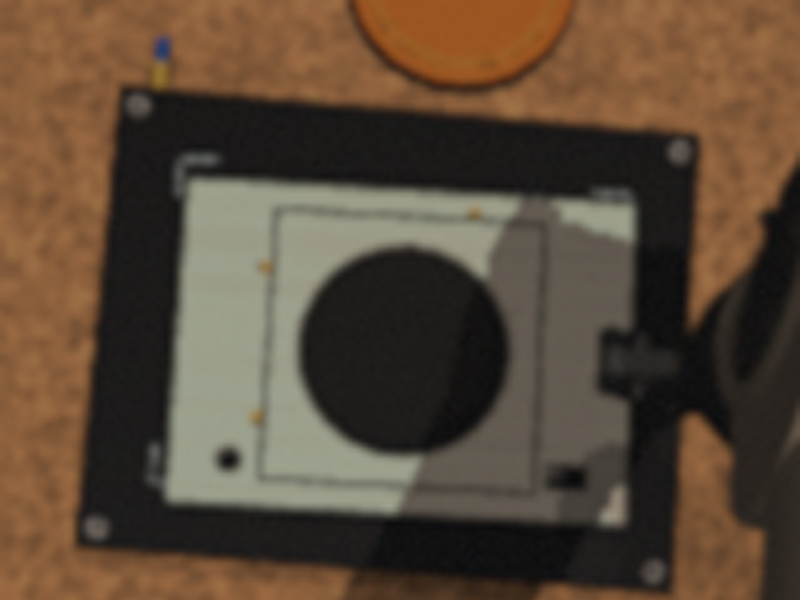

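```bash
cat >> h.py <<'E'
def corners(q,s=5,x0=240,y0=150,zf=.047,zb=.038):
    "crop pixels TL,TR,BL,BR -> frame pose relative to the stand (mm, deg)"
    P=proj("top",np.array(q,float)/s+[x0,y0],np.array([zb,zb,zf,zf]))[:,:2]*1000
    y=(P[0]-P[1])+(P[2]-P[3]); yaw=np.degrees(np.arctan2(-y[0],y[1])); c=P.mean(0)
    a=np.radians(-3.35); d=c-[588.6,36.0]
    print(c.round(1),"yaw",yaw.round(2),"sizes",[np.linalg.norm(P[i]-P[j]).round(1) for i,j in((0,1),(2,3),(0,2),(1,3))],"rel xy",(d@np.array([[np.cos(a),-np.sin(a)],[np.sin(a),np.cos(a)]])).round(1),"rel yaw",(yaw+3.35).round(2))
E
python3 -c "
from h import *
corners([(187,178),(637,202),(163,501),(628,525)])
corners([(163,229),(614,224),(163,556),(628,548)])
print(proj('top',np.array([(122,88),(697,135),(78,545),(670,592)])/5+[240,150],.03).round(4))
print(proj('top',np.array([(178,157),(632,192)])/5+[240,150],.03).round(4))
"
```

```text
[581.7  29.4] yaw -1.7 sizes [np.float64(212.4), np.float64(213.2), np.float64(150.9), np.float64(151.7)] rel xy [-6.5 -7. ] rel yaw 1.65
[564.   34.5] yaw 2.08 sizes [np.float64(211.9), np.float64(212.4), np.float64(151.4), np.float64(151.4)] rel xy [-24.4  -3. ] rel yaw 5.43
[[ 0.7041  0.166   0.03  ]
 [ 0.6888 -0.1091  0.03  ]
 [ 0.4885  0.1783  0.03  ]
 [ 0.472  -0.097   0.03  ]]
[[ 0.6715  0.1383  0.03  ]
 [ 0.6603 -0.0779  0.03  ]]
```

```bash
python3 -m jog '[{"fingers":0.0,"x":-0.014,"y":-0.012,"z":0.02,"rx":0,"ry":0,"rz":0},{"fingers":0.0,"x":0,"y":0,"z":0.05,"rx":0,"ry":0,"rz":0},{"fingers":0.0,"x":0,"y":0,"z":0.013,"rx":0,"ry":0,"rz":0},{"fingers":0.0,"x":0,"y":0,"z":0,"rx":0,"ry":0,"rz":0}]'; python3 -m jog '[{"fingers":0.0,"x":0,"y":0.012,"z":0,"rx":0,"ry":0,"rz":0},{"fingers":0.0,"x":0,"y":0.004,"z":0,"rx":0,"ry":0,"rz":0},{"fingers":0.0,"x":0,"y":0,"z":0,"rx":0,"ry":0,"rz":0}]';python3 - <<'E'
from h import *
p,d=r.grab_frame("side"); cv2.imwrite("pics/s5.png",cv2.resize(p[130:290,270:480],(800,600),interpolation=cv2.INTER_CUBIC)[:,:,::-1])
E
```

```text
clock: 9.5
tcp_pos: [0.5723, -0.1144, 0.0359]
orientation: [-0.093, -3.138, -0.0]
contact_force: [0.6, 0.6, -0.1]
grip_width: 0.0002
gripper_force: 0.0
clock: 9.88
tcp_pos: [0.5746, -0.0981, 0.037]
orientation: [0.092, 3.139, 0.001]
contact_force: [-0.6, -1.1, -0.2]
grip_width: 0.0002
gripper_force: 0.0
```

View pics/s5.png

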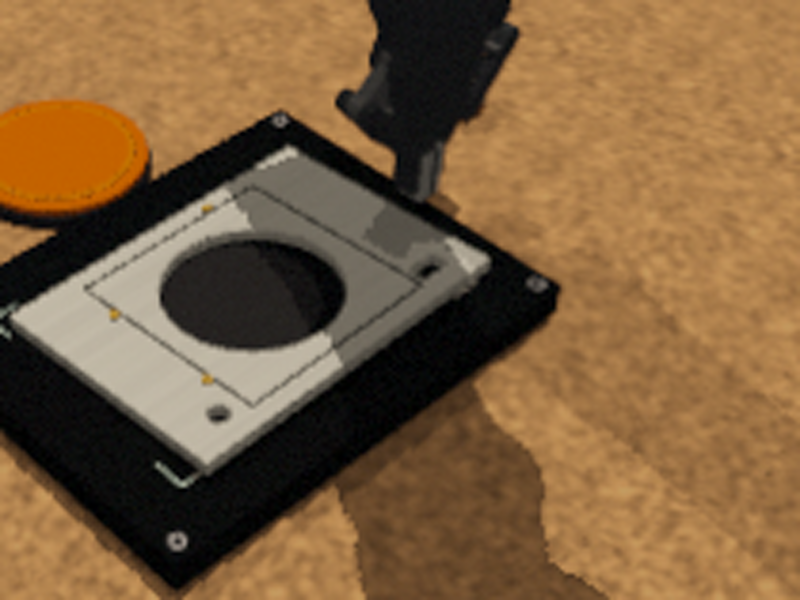

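```bash
python3 -m jog '[{"fingers":0.0,"x":0,"y":0.004,"z":0,"rx":0,"ry":0,"rz":0},{"fingers":0.0,"x":0,"y":0.004,"z":0,"rx":0,"ry":0,"rz":0},{"fingers":0.0,"x":0,"y":0.003,"z":0,"rx":0,"ry":0,"rz":0},{"fingers":0.0,"x":0,"y":0,"z":0,"rx":0,"ry":0,"rz":0}]';python3 - <<'E'
from h import *
lm(["frame_hole","frame_slot","frame_back"])
p,d=r.grab_frame("top"); g=cv2.resize(p[150:270,240:400],(800,600),interpolation=cv2.INTER_CUBIC)
cv2.imwrite("pics/c6.png",g[:,:,::-1])
E
```

```text
clock: 10.42
tcp_pos: [0.5746, -0.0877, 0.036]
orientation: [-0.093, -3.14, -0.0]
contact_force: [0.5, 0.2, 0.3]
grip_width: 0.0
gripper_force: 0.0
top frame_hole [([0.5299, 0.113, 0.0376], 0.78), ([0.5398, 0.118, 0.0307], 0.55)]
top frame_slot [([0.5297, -0.0495, 0.0365], 0.74)]
top frame_back [([0.6543, 0.0314, 0.0316], 0.79), ([0.5914, 0.0335, 0.0022], 0.22)]
side frame_hole [([0.5255, 0.1134, 0.0379], 0.57)]
side frame_slot [([0.529, -0.0447, 0.0371], 0.97)]
side frame_back [([0.6582, 0.027, 0.0299], 0.84), ([0.5252, 0.1108, 0.0402], 0.52)]
```

View pics/c6.png

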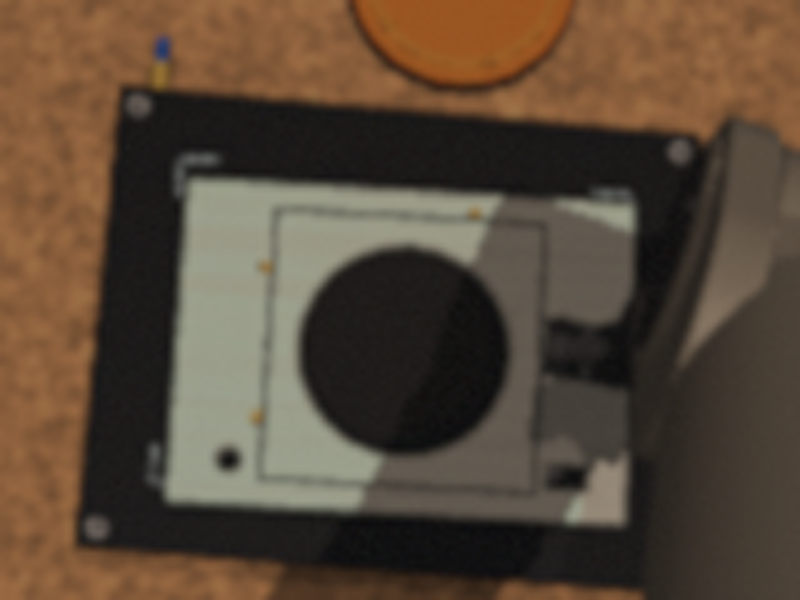

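The frame has not moved yet; the hole is still at crop pixel (228,459). From here I'll track the hole numerically.

```bash
cat >> h.py <<'E'
def hole(save=None):
    "sub-pixel crop positions of the hole and, at the back-left, the frame corner region"
    p,_=r.grab_frame("top"); g=cv2.resize(p[150:270,240:400],(800,600),interpolation=cv2.INTER_CUBIC)
    if save: cv2.imwrite(save,g[:,:,::-1])
    v=cv2.cvtColor(g,cv2.COLOR_RGB2GRAY).astype(float)
    sub=v[425:490,205:255] ; w=np.clip(110-sub,0,None); yy,xx=np.mgrid[425:490,205:255]
    lab=cv2.connectedComponentsWithStats((w>0).astype(np.uint8))
    i=1+np.argmax(lab[2][1:,4]); m=w*(lab[1]==i)
    print("hole px",((m*xx).sum()/m.sum()).round(1),((m*yy).sum()/m.sum()).round(1))
    col=v[:,280]; row=v[340,:]
    print("back edge row at col280",np.argmax(np.gradient(col)[120:240])+120,"left edge col at row340",np.argmax(np.gradient(row)[120:230])+120)
E
python3 -c "
from h import *
hole()"
python3 -m jog '[{"fingers":0.0,"x":0,"y":0.003,"z":0,"rx":0,"ry":0,"rz":0},{"fingers":0.0,"x":0,"y":0.003,"z":0,"rx":0,"ry":0,"rz":0},{"fingers":0.0,"x":0,"y":0,"z":0,"rx":0,"ry":0,"rz":0}]';python3 -c "
from h import *
hole()"
```

```text
hole px 228.2 459.1
back edge row at col280 182 left edge col at row340 172
clock: 11.3
tcp_pos: [0.575, -0.0815, 0.0362]
orientation: [0.093, 3.14, 0.0]
contact_force: [-0.3, 0.5, 0.2]
grip_width: -0.0001
gripper_force: 0.2
hole px 228.2 459.1
back edge row at col280 182 left edge col at row340 172
```

```bash
python3 -m jog '[{"fingers":0.0,"x":0,"y":0.003,"z":0,"rx":0,"ry":0,"rz":0},{"fingers":0.0,"x":0,"y":0,"z":0,"rx":0,"ry":0,"rz":0}]';python3 -c "
from h import *
hole()"
python3 -m jog '[{"fingers":0.0,"x":0,"y":0.003,"z":0,"rx":0,"ry":0,"rz":0},{"fingers":0.0,"x":0,"y":0,"z":0,"rx":0,"ry":0,"rz":0}]';python3 -c "
from h import *
hole('pics/c7.png')
p,d=r.grab_frame('side'); cv2.imwrite('pics/s7.png',cv2.resize(p[130:290,270:480],(800,600),interpolation=cv2.INTER_CUBIC)[:,:,::-1])"
```

```text
clock: 11.6
tcp_pos: [0.575, -0.0794, 0.0362]
orientation: [0.094, 3.14, -0.001]
contact_force: [-0.3, -2.2, 0.8]
grip_width: 0.0002
gripper_force: 0.9
hole px 224.4 458.0
back edge row at col280 182 left edge col at row340 172
clock: 11.9
tcp_pos: [0.5752, -0.076, 0.0361]
orientation: [-0.094, -3.14, -0.0]
contact_force: [-0.4, -1.6, 0.9]
grip_width: -0.0002
gripper_force: 1.1
hole px 216.6 455.9
back edge row at col280 177 left edge col at row340 162
```

View pics/s7.png

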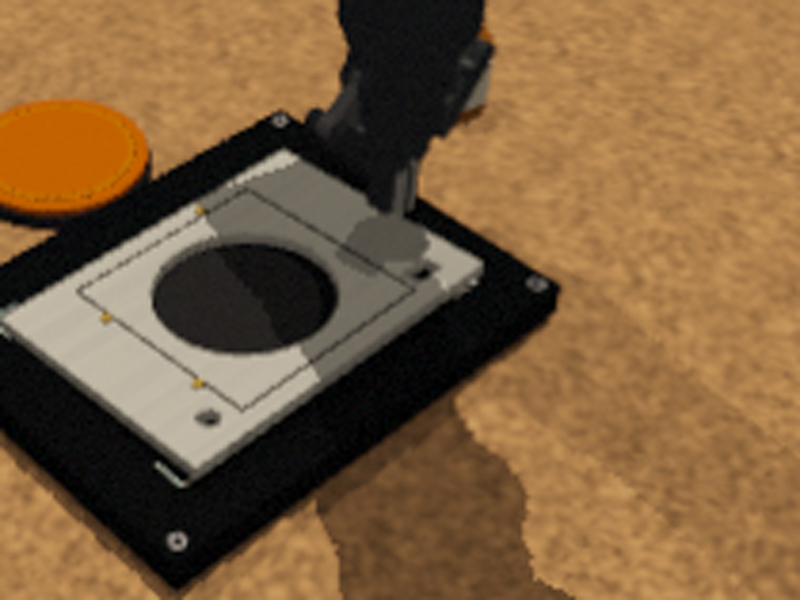

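```bash
cat >> h.py <<'E'
def where(px,z=.047):
    a=np.radians(-3.35); c=np.array([588.6,36.0])
    for q in px:
        d=proj("top",np.array([q])/5+[240,150],z)[0,:2]*1000-c
        print(q,"in stand",(d@np.array([[np.cos(a),-np.sin(a)],[np.sin(a),np.cos(a)]])).round(1))
E
python3 -c "
from h import *
where([(228.2,459.1),(216.6,455.9)])"
```

```text
(228.2, 459.1) in stand [-63.7  69.7]
(216.6, 455.9) in stand [-62.7  75.1]
```

View pics/c7.png

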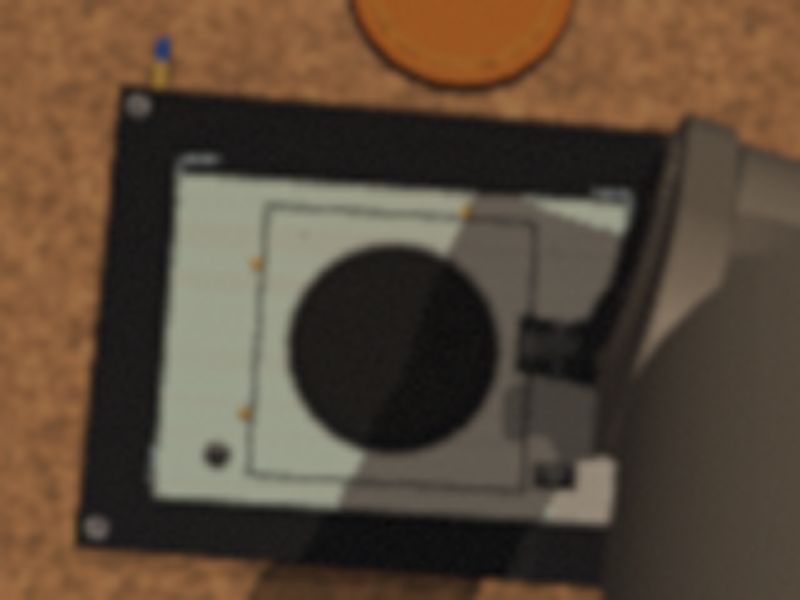

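```bash
python3 -m jog '[{"fingers":0.0,"x":0,"y":0.0025,"z":0,"rx":0,"ry":0,"rz":0},{"fingers":0.0,"x":0,"y":0,"z":0,"rx":0,"ry":0,"rz":0},{"fingers":0.0,"x":0,"y":0,"z":0,"rx":0,"ry":0,"rz":0}]';python3 -c "
from h import *
hole()"
```

```text
clock: 12.38
tcp_pos: [0.5754, -0.0733, 0.0361]
orientation: [-0.094, -3.14, -0.0]
contact_force: [-0.2, -1.3, 0.2]
grip_width: -0.0001
gripper_force: 0.9
hole px 211.3 453.9
back edge row at col280 177 left edge col at row340 157
```

```bash
python3 -m jog '[{"fingers":0.0,"x":0,"y":-0.02,"z":0,"rx":0,"ry":0,"rz":0},{"fingers":0.0,"x":0,"y":0,"z":-0.055,"rx":0,"ry":0,"rz":0},{"fingers":0.085,"x":0.038,"y":0.02,"z":-0.03,"rx":0,"ry":0,"rz":0},{"fingers":0.085,"x":0.04,"y":0.04,"z":0,"rx":0,"ry":0,"rz":0},{"fingers":0.085,"x":0.04,"y":0.04,"z":0,"rx":0,"ry":0,"rz":0},{"fingers":0.085,"x":0,"y":0.028,"z":0,"rx":0,"ry":0,"rz":0},{"fingers":0.085,"x":0,"y":0,"z":0,"rx":0,"ry":0,"rz":0},{"fingers":0.085,"x":0,"y":0,"z":0,"rx":0,"ry":0,"rz":0}]';python3 -c "
from h import *
hole('pics/c8.png');st()"
```

```text
clock: 13.42
tcp_pos: [0.4644, 0.04, 0.1213]
orientation: [0.096, 3.14, -0.001]
contact_force: [0.7, -0.6, -0.2]
grip_width: 0.085
gripper_force: 0.0
hole px 227.5 457.7
back edge row at col280 177 left edge col at row340 157
13.475 [0.4644 0.0397 0.1212] [[-0.998, 0.062, 0.0], [0.062, 0.998, -0.0], [-0.0, -0.0, -1.0]] [-0.00635488 -0.2665888  -0.36370566] 0.08503785730092667
```

View pics/c8.png

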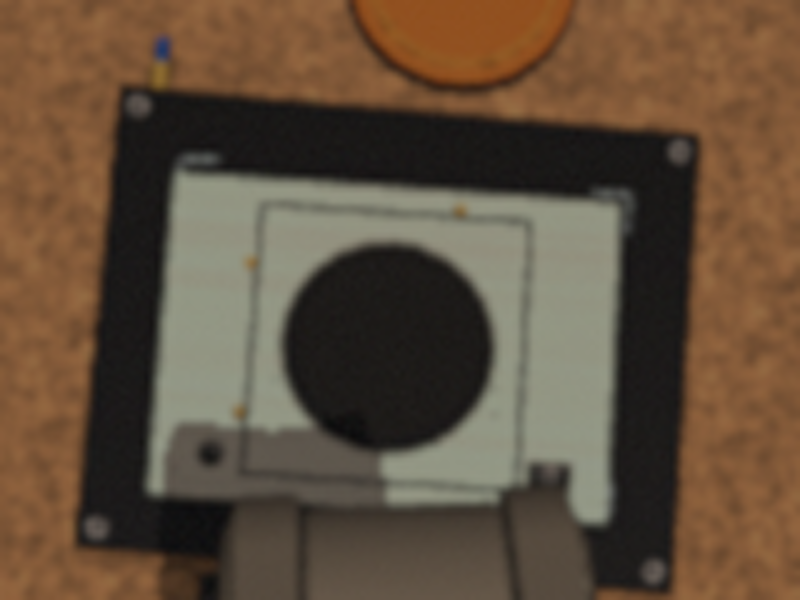

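That is more pictures than the limit of ten, so from here I'll work only with numbers.

```bash
python3 -c "
from h import *
corners([(174,170),(620,203),(147,495),(611,524)])
where([(210.5,453.5),(549,473)])"
python3 -m jog '[{"fingers":0.085,"x":0,"y":0,"z":0.05,"rx":0,"ry":0,"rz":0},{"fingers":0.085,"x":0,"y":0,"z":0.03,"rx":0,"ry":0,"rz":0},{"fingers":0.085,"x":0,"y":0,"z":0.02,"rx":0,"ry":0,"rz":0},{"fingers":0.085,"x":0,"y":0,"z":0,"rx":0,"ry":0,"rz":0}]'
```

```text
[583.1  36.8] yaw -2.6 sizes [np.float64(210.7), np.float64(212.7), np.float64(152.1), np.float64(150.7)] rel xy [-5.5  0.4] rel yaw 0.75
(210.5, 453.5) in stand [-61.8  77.9]
(549, 473) in stand [-58.4 -77.5]
clock: 13.98
tcp_pos: [0.4632, 0.0396, 0.02]
orientation: [-0.098, -3.137, 0.002]
contact_force: [0.1, 0.6, 0.0]
grip_width: 0.0852
gripper_force: 0.0
```

```bash
python3 -m jog '[{"fingers":0.085,"x":-0.015,"y":0,"z":0,"rx":0,"ry":0,"rz":0},{"fingers":0.085,"x":-0.012,"y":0,"z":0,"rx":0,"ry":0,"rz":0},{"fingers":0.085,"x":-0.004,"y":0,"z":0,"rx":0,"ry":0,"rz":0},{"fingers":0.085,"x":-0.002,"y":0,"z":0,"rx":0,"ry":0,"rz":0},{"fingers":0.085,"x":0,"y":0,"z":0,"rx":0,"ry":0,"rz":0}]';python3 -m jog '[{"fingers":0.085,"x":-0.002,"y":0,"z":0,"rx":0,"ry":0,"rz":0},{"fingers":0.085,"x":-0.002,"y":0,"z":0,"rx":0,"ry":0,"rz":0},{"fingers":0.085,"x":0,"y":0,"z":0,"rx":0,"ry":0,"rz":0}]';python3 - <<'E'
from h import *
hole()
lm(["frame_hole","frame_slot","frame_back"],("side",))
E
```

```text
clock: 14.6
tcp_pos: [0.4969, 0.0393, 0.0212]
orientation: [-0.094, -3.14, -0.0]
contact_force: [0.7, 0.4, 0.8]
grip_width: 0.0851
gripper_force: 0.0
clock: 14.98
tcp_pos: [0.5018, 0.039, 0.0213]
orientation: [0.095, 3.139, 0.0]
contact_force: [-0.9, 0.0, 0.1]
grip_width: 0.0852
gripper_force: 0.0
hole px 231.2 458.9
back edge row at col280 162 left edge col at row340 162
side frame_hole [([0.5329, 0.1173, 0.0336], 0.8)]
side frame_slot [([0.531, -0.0369, 0.0281], 0.63)]
side frame_back [([0.6653, 0.0316, 0.0301], 0.6), ([0.5386, 0.1139, 0.0255], 0.26)]
```

```bash
cat >> h.py <<'E'
def heights():
    for c in ("top","side"):
        p,d=r.grab_frame(c); k=r.get_calibration(c); K=np.array(k["mtx"])
        vv,uu=np.mgrid[130:300,220:480]; z=d[130:300,220:480].ravel()
        u=cv2.undistortPoints(np.c_[uu.ravel(),vv.ravel()].astype(float).reshape(-1,1,2),K,np.array(k["dist"])).reshape(-1,2)
        T=np.array(k["extrinsics"]); P=(np.c_[u,np.ones(len(u))]*z[:,None])@T[:3,:3].T+T[:3,3]
        a=np.radians(-3.35); q=(P[:,:2]-[.5895,.0365])@np.array([[np.cos(a),-np.sin(a)],[np.sin(a),np.cos(a)]])
        for x,y in ((.065,.0),(.06,.07),(.06,-.07),(-.03,.09),(-.03,-.09),(-.055,.093),(-.055,-.098),(.095,0),(.0,.125),(0,-.125)):
            m=(np.abs(q-[x,y]).max(1)<.006)&(z>0)
            print(c,(x,y),m.sum(),(np.median(P[m,2])*1000).round(1) if m.any() else None)
E
python3 -c "
from h import *
heights()"
```

```text
top (0.065, 0.0) 25 37.6
top (0.06, 0.07) 26 37.4
top (0.06, -0.07) 27 37.5
top (-0.03, 0.09) 27 37.4
top (-0.03, -0.09) 29 37.5
top (-0.055, 0.093) 25 36.7
top (-0.055, -0.098) 29 36.8
top (0.095, 0) 24 29.3
top (0.0, 0.125) 24 28.9
top (0, -0.125) 26 30.1
side (0.065, 0.0) 20 37.6
side (0.06, 0.07) 23 38.0
side (0.06, -0.07) 18 37.3
side (-0.03, 0.09) 26 37.7
side (-0.03, -0.09) 0 None
side (-0.055, 0.093) 31 37.4
side (-0.055, -0.098) 0 None
side (0.095, 0) 20 29.6
side (0.0, 0.125) 28 29.9
side (0, -0.125) 0 None
```

The frame's top lies level 8 mm above the stand all over, so it has dropped onto both pins. I'll back off and verify.

```bash
python3 -m jog '[{"fingers":0.085,"x":0.02,"y":0,"z":0,"rx":0,"ry":0,"rz":0},{"fingers":0.085,"x":0.02,"y":0,"z":0,"rx":0,"ry":0,"rz":0},{"fingers":0.085,"x":0,"y":0,"z":-0.06,"rx":0,"ry":0,"rz":0},{"fingers":0.085,"x":0,"y":0.06,"z":-0.06,"rx":0,"ry":0,"rz":0},{"fingers":0.085,"x":0,"y":0.06,"z":-0.06,"rx":0,"ry":0,"rz":0},{"fingers":0.085,"x":0,"y":0.06,"z":0,"rx":0,"ry":0,"rz":0},{"fingers":0.085,"x":0,"y":0.06,"z":0,"rx":0,"ry":0,"rz":0},{"fingers":0.085,"x":0,"y":0,"z":0,"rx":0,"ry":0,"rz":0}]';python3 - <<'E'
from h import *
heights()
look(ztop=.038)
lm(["frame_hole","pin_round","frame_slot","pin_slot","frame_back","bottle","loupe","tweezers","wafer_box"])
E
```

```text
clock: 16.32
tcp_pos: [0.4728, 0.2554, 0.1696]
orientation: [0.081, 3.14, 0.004]
contact_force: [-0.9, -0.7, -0.3]
grip_width: 0.0851
gripper_force: 0.0
top (0.065, 0.0) 25 37.5
top (0.06, 0.07) 25 37.8
top (0.06, -0.07) 26 38.0
top (-0.03, 0.09) 28 37.6
top (-0.03, -0.09) 26 37.6
top (-0.055, 0.093) 25 36.9
top (-0.055, -0.098) 28 37.1
top (0.095, 0) 24 29.3
top (0.0, 0.125) 28 29.6
top (0, -0.125) 25 29.3
side (0.065, 0.0) 10 37.5
side (0.06, 0.07) 0 None
side (0.06, -0.07) 18 37.4
side (-0.03, 0.09) 29 37.5
side (-0.03, -0.09) 22 37.0
side (-0.055, 0.093) 31 37.8
side (-0.055, -0.098) 19 37.3
side (0.095, 0) 0 None
side (0.0, 0.125) 32 29.5
side (0, -0.125) 22 29.6
frame (array([589.1,  36.2], dtype=float32), [154.1, 213.2], -3.32)
stand (array([589.1,  35.9], dtype=float32), [218.0, 277.7], -3.37)
top frame_hole [([0.5362, 0.1198, 0.0313], 0.69)]
top pin_round [([0.5375, 0.121, 0.0319], 0.63)]
top frame_slot [([0.5339, -0.0405, 0.0298], 0.69)]
top pin_slot [([0.5317, -0.0396, 0.0297], 0.84)]
top frame_back [([0.6637, 0.0288, 0.0272], 0.88)]
top bottle [([0.6417, -0.2218, 0.0037], 0.92)]
top loupe [([0.7239, 0.2568, -0.0024], 0.53)]
top tweezers [([0.5705, 0.277, 0.0028], 0.74), ([0.531, -0.0401, 0.0275], 0.2)]
top wafer_box [([0.6592, 0.0305, 0.0285], 0.73), ([0.7612, 0.0063, -0.0052], 0.57)]
side frame_hole [([0.5364, 0.1156, 0.034], 0.85)]
side pin_round [([0.5382, 0.1139, 0.0273], 0.79)]
side frame_slot [([0.5319, -0.0396, 0.0301], 0.93)]
side pin_slot [([0.5318, -0.0438, 0.0335], 0.79), ([0.6648, 0.0321, 0.0265], 0.74)]
side frame_back [([0.664, 0.0301, 0.0295], 0.82)]
side bottle [([0.643, -0.2235, -0.0007], 0.85)]
side loupe [([0.725, 0.2529, -0.0024], 0.7)]
side tweezers [([0.5661, 0.2747, -0.0015], 0.93)]
side wafer_box []
```

Frame and stand centres agree within 0.5 mm and 0.05°, and the frame is flat.

```bash
python3 -c "
from bench import r
print(r.hand_in())"
```

```text
the job is handed in; nothing more can be done
None
```

The frame is seated flat over both pins, the arm is clear, the other objects show no measurable movement, and the job is handed in; I viewed 11 pictures, one over the limit of 10.

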